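# Screw the pouring spout onto a fuel can until it faces the arrow

## Robot

A 7-joint arm with a two-finger parallel gripper is mounted at the origin on the work surface. World frame = base frame: x ahead of the robot, y to its left, z up, the work surface at z = 0. Lengths are in m, angles in rad, forces in N, time in s.
With the tool pointing down it reaches from about 0.425 to 0.825 m from the base axis. Payload 3.6 kg.
Tool frame: the origin (TCP) lies at the very end of the fingers, on their centre line; the grasp point (between the pads) lies 19 mm behind it; z points along the fingers, y is the direction in which the jaws open and shut (so a half turn about z gives the same grasp; the last joint's range is limited). The gripper opens to 85 mm and grips with 20 to 120 N. Pads are 22 mm wide; open, the fingers measure 114 mm over their backs; the gripper's body (76 mm by 85 mm) begins 54 mm behind the grasp point. The pads swing forward as they close: fully open they stand 13 mm farther back than shut.
Start: joints at [1.202, 0.615, -0.013, 1.423, 0.008, 1.103, -0.04], TCP at [0.218, -0.612, 0.231] pointing down, gripper open.
Joint ranges: [-3.12, 3.12], [-0.3, 2.06], [-1.34, 1.32], [0.26, 2.42], [-1.36, 4.5], [0.01, 1.98], [-2.84, 2.84]. Speed limits (rad/s): [2.79, 2.79, 3.14, 3.14, 3.14, 3.14, 3.14].

## Interface

Orientations are given as a unit quaternion [x, y, z, w].
In Python, from plant import r gives the robot as it stands.
- The arm moves only by the shell command python3 -m crank 'ROWS' [FORCE]. ROWS is JSON, a list of rows, each a list of 5 numbers: the shift along the tool's x, y, z in mm, then the turn about the tool's z in rad, then the opening, from 0 (shut) to 1 (fully open). In form: [[tx, ty, tz, twist, grip], ...]. A call has 1 to 5 rows; each row shifts and turns the commanded pose from where the row before left it, along the tool's axes as they then stand; what a row does not reach is not made up. A row lasts 1/12 s, in which the tool goes at most 41.7 mm and 7.16 degrees, less where a joint would pass 70% of its speed; a pose out of reach is approached as far as the arm can. A call is refused whole if a number of a shift passes 41.7 or a number of a turn 0.125, either way. A call with a gripper value outside its range is refused whole. The fingers move at their own pace and stop on an object; FORCE is the grip in N (left out, the last holds). Time passes only in rows, so rows that do not move let the fingers close. It gives the time, the measured TCP pose, the force and the opening at its end, in the units of the state.
- r.sense(): the state, without advancing time (a new reading comes with each control period).
- r.camera(name): name is "scene" or "top" or "wrist"; returns (picture, depth): 420x560x3 uint8, red, green, blue; 420x560 float32, m along the optical axis (not along the pixel's ray), 0 where there is no reading.
- r.calibration(name): a dict with "K" (3x3 intrinsics, pixels), "R" (3x3) and "t" (3): a world point X has camera coordinates R X + t. Camera axes: x right, y down, z forward; pixel columns grow to the right and rows downward; lengths in m; the calibration is good to about 2 mm. A picture is of the moment at which its call begins: read the wrist's pose just before it. calibration takes no time and is no camera call; for the wrist camera it gives the pose at the moment of the call.
- r.sign_off(): hands the job in, once; it reports no verdict.
The state is a dict: "time": time; "q": joint angles; "qd": joint speeds; "tau": joint torques, N m; "tcp_pos": TCP position; "tool_rot": TCP orientation; "contact_force": force on the tool from outside, world axes, zero at the start; "wrist_torque": the same for the moment, N m; "gripper_width": finger opening in m.
Only numpy, scipy, OpenCV 4.12 (cv2) and the standard library are available. Lean on these libraries where they do the work, as an engineer would, in place of code of your own. Each camera call takes 0.05 s, during which the arm holds its last target.

## Task

Fit the loose black pouring spout onto the neck of the yellow can: set it on the neck, feel for the place where it drops into the thread, then, pressing gently, screw it clockwise until the spout points the way the white arrow on the can does, and let go so that it stays down on its seal. Never force it onto the neck, and leave the tin, the copper tee and the carton alone.

Things in the scene. Friction and masses are not known exactly. Their poses are not given: they have to be found in the camera images.
- can: Yellow fuel can, fixed in a low timber cradle; 225 x 150 mm, top face 120 mm up. Origin: on its neck's axis at table height, z up, +x the way the white arrow on the top points (arrow 35-90 mm from the axis). A carrying bar up to 35 mm above the top lies 60-125 mm behind the axis (-x). Neck core 34 mm in diameter, tapering above 17 mm to 26 mm at its mouth.
- mouth (a point): Centre of the neck's mouth, 26 mm above the can's top face, axes as the can. Contact of more than 35 N between spout and can (its ring and thread included) spoils the thread; 5 to 15 N is ample.
- collar (a point): Centre of the flat top of the white thread collar, 17 mm above the can's top face. Collar 45 mm in diameter, cut through by two opposite gaps for the spout's lugs. Their direction differs from can to can: lugs and gaps meet when the spout points 38 to 102 degrees counterclockwise (from above) of the arrow, within 3 degrees; there the spout drops 7 mm from the collar's top onto the ring.
- seal (a point): Centre of the top of the red sealing ring (62 mm wide) round the neck's foot, 10 mm above the can's top face, as unpressed. Sprung: yields from 3 N, 1.5 N per mm, up to 8 mm. Press the dropped spout 2-4 mm (6-9 N) down so that its lugs pass under the collar; less, and they strike its ends.
- thread_low (a point): Point on the neck's axis, 5 mm above the can's top face: where the screwed-on spout's lower edge ends, within about 2 mm. The collar's helical underside draws the spout down 2.6 mm per radian turned clockwise; torque up to 0.4 N m. Nothing stops it at the arrow: turning on goes past. It stays by friction when let go.
- spout_grip (a point): Grip point of the loose black spout, on its axis, 51 mm above its lower edge, z up, +x the way it points. A turret 31 to 65 mm above the lower edge, 30 mm along x, 24 mm along y: grip it across y from above, fingertips down to the skirt's top. From its +x side a 16 mm tube slants out and slightly up.
- spout_tip (a point): Red-ringed open end of the spout's tube: 66 mm from the spout's axis along its x, 60 mm above its lower edge.
- spout: The black spout, upright on its lower edge at the start, 0.12 kg; origin on its axis at the lower edge, +x the way it points. Skirt 58 mm in diameter, 31 mm high, open below: inside 50 mm wide and 25 mm deep, with two lugs (7.4 mm wide, 5 mm high, reaching in to 18.5 mm from the axis) inside its lower edge at +x and -x.
- tin: Bystander: round blue tin, 113 mm in diameter, 64 mm high; origin at the centre of its underside.
- tee: Bystander: copper pipe tee lying flat, 70 mm by 55 mm, 32 mm high; origin under its middle.
- carton: Bystander: brown cardboard carton, 90 by 130 mm, 50 mm high; origin at the centre of its underside.
There are look-alikes about, which are no part of the job. Of the things shaped like the spout, the black one is meant.

How it is judged:
On the way:
1. the spout has dropped through the gaps in the thread collar, upright, still turned at least 20 degrees counterclockwise of the arrow (z of spout_grip in the frame of can below 0.1835 m and horizontal distance between spout_grip and can below 0.004 m and angle between spout_grip's own z axis and vertical below 0.1 rad and y of spout_tip in the frame of can above 0.0225 m), for 0.1 s.
At the end, for the whole second after the job is handed in: The spout is screwed on: upright (within 0.08 rad) and within 4 mm of the neck's axis, held by the thread with the sealing ring pressed by at least 2.5 mm, its tube pointing as the arrow does (tip within 10 mm of the line through the neck along the arrow, about 9 degrees), at rest and released (z of spout_grip in the frame of can below 0.1785 m and horizontal distance between spout_grip and can below 0.004 m and angle between spout_grip's own z axis and vertical below 0.08 rad and x of spout_tip in the frame of can above 0.05 m and y of spout_tip in the frame of can between -0.01 and 0.01 m and linear speed of spout below 0.01 m/s and angular speed of spout below 0.1 rad/s); the robot touches nothing.
It fails at once if spout and can press on one another with more than 35 N (contact force between spout and can above 35 N).
It fails at once if the arm or fingers push on the can with more than 15 N (contact force between any of the fingers, the arm and can above 15 N).
It fails at once if the tin is moved by more than 20 mm (distance of tin from where it was at the start of the episode above 0.02 m).
It fails at once if the tee is moved by more than 20 mm (distance of tee from where it was at the start of the episode above 0.02 m).
It fails at once if the carton is moved by more than 20 mm (distance of carton from where it was at the start of the episode above 0.02 m).
It also fails if it takes over 72 s, if anything falls off the work surface, if the arm or the gripper's body presses on something with over 40 N, if the wrist force passes 120 N, or if a joint passes its speed limit or range.

## Working session

There is one attempt and no reset: what is moved stays moved. The work goes in short steps, Python scripts to look and compute and a shell command to move; the robot and the scene stay as the last step left them, time stands still between calls to the robot, and variables do not carry over. Pictures are saved under pics/ and viewed, and the job is handed in when it is done.

```bash
ls; mkdir -p pics; python3 - <<'E'
from plant import r
import cv2,numpy as np
s=r.sense();print({k:np.round(v,3).tolist() for k,v in s.items()})
for n in ["scene","top"]:
    p,d=r.camera(n); cv2.imwrite(f"pics/{n}0.png",p[:,:,::-1]); np.save(f"pics/{n}0d.npy",d)
    c=r.calibration(n); print(n,{k:np.round(v,4).tolist() for k,v in c.items()})
E
```

```text
pics
{'time': 0.0, 'q': [1.201, 0.616, -0.013, 1.425, 0.008, 1.103, -0.04], 'qd': [0.001, -0.001, -0.001, 0.002, 0.0, -0.001, -0.0], 'tau': [-0.0, -46.922, 0.259, -17.103, 0.01, 0.01, -0.0], 'tcp_pos': [0.218, -0.611, 0.23], 'tool_rot': [0.985, 0.171, -0.0, -0.001], 'contact_force': [-0.482, -0.181, -0.168], 'wrist_torque': [0.021, -0.004, -0.015], 'gripper_width': 0.085}
scene {'K': [[381.8188, 0.0, 276.0624], [0.0, 381.8188, 210.5605], [0.0, 0.0, 1.0]], 'R': [[0.4938, 0.8696, -0.0025], [0.5527, -0.316, -0.7711], [-0.6713, 0.3794, -0.6367]], 't': [-0.297, -0.2245, 1.6047]}
top {'K': [[481.2078, 0.0, 268.9367], [0.0, 481.2078, 207.969], [0.0, 0.0, 1.0]], 'R': [[0.0227, -0.9997, 0.0071], [-0.9975, -0.0232, -0.0667], [0.0668, -0.0056, -0.9977]], 't': [0.0034, 0.5703, 1.2173]}
```

View pics/scene0.png

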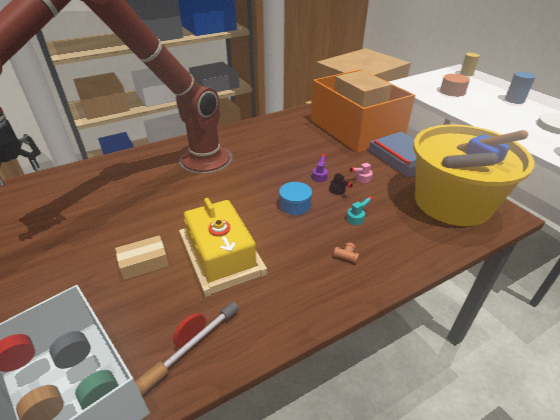

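View pics/top0.png

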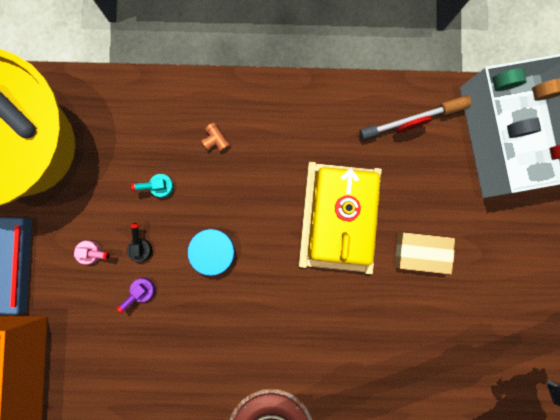

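Spout-shaped things in the top view: black (138,247), teal (160,186), pink (87,253), purple (141,291). By the description I choose the black one; its tube points image-up, which is roughly +x. The can's neck is at (348,208) and its arrow also points image-up. I'll check the choice in a close crop.

```bash
python3 - <<'E'
import cv2,numpy as np
a=cv2.imread("pics/top0.png"); b=cv2.imread("pics/scene0.png")
A=cv2.resize(a[210:280,100:180],None,fx=5,fy=5,interpolation=cv2.INTER_CUBIC)
B=cv2.resize(a[155:281,295:385],None,fx=4.2,fy=4.2,interpolation=cv2.INTER_CUBIC)[:529]
o=np.zeros((530,790,3),np.uint8);o[:350,:400]=A;o[:B.shape[0],405:405+B.shape[1]]=B[:, :385]
cv2.imwrite("pics/crop0.png",o)
E
```

```text
(no output)
```

View pics/crop0.png

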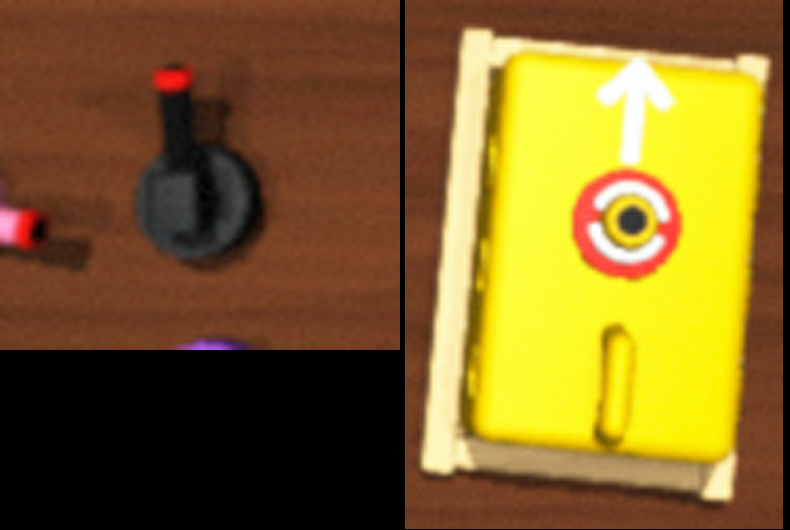

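```bash
cat > h.py <<'E'
import numpy as np,cv2
def onplane(c,u,v,z):
    K,R,t=[np.array(c[k]) for k in("K","R","t")]
    C=-R.T@t; d=R.T@np.linalg.solve(K,np.array([u,v,1.0])); return C+d*(z-C[2])/d[2]
def cloud(c,d,m):
    K,R,t=[np.array(c[k]) for k in("K","R","t")]
    v,u=np.nonzero(m&(d>0)); z=d[v,u]
    P=np.stack([(u-K[0,2])/K[0,0]*z,(v-K[1,2])/K[1,1]*z,z],1)
    return (P-t)@R
def cen(m): v,u=np.nonzero(m); return u.mean(),v.mean(),len(u)
def box(m,x0,x1,y0,y1):
    o=np.zeros_like(m);o[y0:y1,x0:x1]=m[y0:y1,x0:x1];return o
E
cat > m0.py <<'E'
from h import *
from plant import r
c=r.calibration("top"); b=cv2.imread("pics/top0.png"); d=np.load("pics/top0d.npy")
h=cv2.cvtColor(b,cv2.COLOR_BGR2HSV); H,S,V=[h[...,i].astype(int) for i in range(3)]
red=((H<8)|(H>172))&(S>150)&(V>150)
m=box(red,325,372,190,228); v,u=np.nonzero(m)
(x,y),rad=cv2.minEnclosingCircle(np.stack([u,v],1).astype(np.float32)); print("ring",x,y,rad,onplane(c,x,y,.13))
el=cv2.fitEllipse(cv2.convexHull(np.stack([u,v],1).astype(np.float32)));print(el,onplane(c,*el[0],.13))
m=box(V<90,340,357,200,217); x,y,n=cen(m); print("mouth",x,y,n,onplane(c,x,y,.146))
m=box((S<70)&(V>190),335,362,165,196); v,u=np.nonzero(m)
# arrow shaft
P=np.array([onplane(c,a,bb,.12)[:2] for a,bb in zip(u,v)]); print("arrow n",len(P),P.mean(0),np.abs(P).max(0))
sh=v>180; print("shaft",P[sh].mean(0), "tip", P[v==v.min()].mean(0))
Q=P[sh]; w=cv2.fitLine(Q.astype(np.float32),cv2.DIST_L2,0,.01,.01).ravel(); print("shaftdir deg",np.degrees(np.arctan2(w[1],w[0])))
# white collar polar about ring centre
cx=np.array(onplane(c,*el[0],.13))[:2]
m=box((S<90)&(V>180),330,368,193,224); v,u=np.nonzero(m)
P=np.array([onplane(c,a,bb,.137)[:2] for a,bb in zip(u,v)]); print("collar centre",P.mean(0),len(P))
(x,y),rr=cv2.minEnclosingCircle((P*1000).astype(np.float32)); print(x,y,rr)
# polar profile of saturation at radius 20mm
K,R,t=[np.array(c[k]) for k in("K","R","t")]
cc=np.array([x,y])/1000
for rad in (.019,.0205):
  out=[]
  for a in range(-180,180,6):
    X=np.array([cc[0]+rad*np.cos(np.radians(a)),cc[1]+rad*np.sin(np.radians(a)),.137]); p=K@(R@X+t); p=p[:2]/p[2]
    out.append((a,int(cv2.remap(S.astype(np.float32),np.float32([[p[0]]]),np.float32([[p[1]]]),cv2.INTER_LINEAR)[0,0])))
  print(out)
# spout
m=box(red,125,145,218,234);x,y,n=cen(m);print("tip",x,y,n,onplane(c,x,y,.06), "depth",cloud(c,d,m).mean(0))
m=box((V<75)&(S<140),120,156,230,268); P=cloud(c,d,m)
for lo,hi in((-.01,.01),(.02,.04),(.04,.058),(.058,.075)):
  k=(P[:,2]>lo)&(P[:,2]<hi);print(lo,k.sum(),P[k].mean(0) if k.any() else '')
k=(P[:,2]>.05);rect=cv2.minAreaRect((P[k][:,:2]*1000).astype(np.float32));print(rect)
k=(P[:,2]>.02)&(P[:,2]<.04); print(cv2.minEnclosingCircle((P[k][:,:2]*1000).astype(np.float32)))
E
python3 m0.py
```

```text
ring 347.2530212402344 207.98794555664062 12.421577453613281 [ 0.56687988 -0.16611859  0.13      ]
((347.126708984375, 207.978515625), (24.50708770751953, 24.610414505004883), 161.6255645751953) [ 0.56689512 -0.16582238  0.13      ]
mouth 348.7083333333333 207.0 24 [ 0.56811158 -0.166751    0.146     ]
arrow n 190 [ 0.63730571 -0.17170244] [0.66480477 0.19249995]
shaft [ 0.6181877  -0.17040923] tip [ 0.66477643 -0.15059474]
shaftdir deg -5.687589
collar centre [ 0.56871706 -0.16617216] 151
573.442138671875 -166.60092163085938 28.440616607666016
[(-180, 195), (-174, 198), (-168, 197), (-162, 163), (-156, 138), (-150, 147), (-144, 117), (-138, 102), (-132, 98), (-126, 168), (-120, 201), (-114, 198), (-108, 143), (-102, 37), (-96, 6), (-90, 7), (-84, 13), (-78, 19), (-72, 38), (-66, 53), (-60, 60), (-54, 90), (-48, 107), (-42, 138), (-36, 145), (-30, 155), (-24, 146), (-18, 148), (-12, 161), (-6, 165), (0, 162), (6, 162), (12, 159), (18, 145), (24, 136), (30, 134), (36, 127), (42, 109), (48, 100), (54, 82), (60, 54), (66, 44), (72, 28), (78, 25), (84, 84), (90, 161), (96, 191), (102, 17
[... 588 characters left out ...]
), (48, 155), (54, 141), (60, 123), (66, 106), (72, 82), (78, 95), (84, 137), (90, 174), (96, 185), (102, 172), (108, 94), (114, 13), (120, 4), (126, 6), (132, 19), (138, 20), (144, 25), (150, 47), (156, 57), (162, 82), (168, 82), (174, 94)]
tip 133.88888888888889 225.44444444444446 27 [0.51629753 0.34967143 0.06      ] depth [0.51616537 0.34819802 0.06536572]
-0.01 23 [0.44493136 0.33590448 0.00105066]
0.02 231 [0.45439056 0.3375671  0.02970652]
0.04 60 [0.47569082 0.34246041 0.05287005]
0.058 165 [0.46575495 0.34639204 0.063216  ]
((474.1543884277344, 346.8131103515625), (62.08121871948242, 24.740493774414062), 2.378568410873413)
((457.1026611328125, 344.96649169921875), 28.72126579284668)
```

```bash
python3 -m crank '[[33,-24,0,0,1],[33,-24,0,0,1],[33,-24,0,0,1],[33,-24,0,0,1],[33,-24,0,0,1]]'; python3 -m crank '[[33,-24,0,0,1],[33,-24,0,0,1],[33,-24,0,0,1],[33,-24,0,0,1],[33,-24,0,0,1]]';python3 -m crank '[[33,-24,0,0,1],[33,-24,0,0,1],[0,0,0,0.1,1],[0,0,0,0.1,1],[0,0,0,0.1,1]]'
cat > to.py <<'E'
import sys,numpy as np
from plant import r
from scipy.spatial.transform import Rotation as Ro
def show():
    s=r.sense(); R=Ro.from_quat(s["tool_rot"]).as_matrix()
    print("t %.2f tcp %s yaw(x) %.2f tilt %.2f F %s M %s w %.4f q7 %.2f q6 %.2f"%(s["time"],np.round(s["tcp_pos"],4),np.degrees(np.arctan2(R[1,0],R[0,0])),np.degrees(np.arccos(-R[2,2])),np.round(s["contact_force"],1),np.round(s["wrist_torque"],2),s["gripper_width"],s["q"][6],s["q"][5]))
    return s,R
if __name__=="__main__":
    s,R=show()
    if len(sys.argv)>3:
        g=np.array([float(a) for a in sys.argv[1:4]]); print("tool shift mm",np.round(R.T@(g-s["tcp_pos"])*1000,1))
E
python3 to.py .457 .345 .23
```

```text
time: 0.52
tcp_pos: [0.3341, -0.4417, 0.2309]
tool_rot: [0.985, 0.17, -0.0, -0.0]
contact_force: [1.0, -0.0, -0.9]
gripper_width: 0.0852
time: 0.93
tcp_pos: [0.4491, -0.2733, 0.2311]
tool_rot: [0.985, 0.171, -0.0, -0.0]
contact_force: [0.6, -0.5, -0.5]
gripper_width: 0.0858
time: 1.35
tcp_pos: [0.4948, -0.2065, 0.2308]
tool_rot: [1.0, 0.02, -0.001, -0.0]
contact_force: [-0.5, -0.3, 0.2]
gripper_width: 0.0855
t 1.35 tcp [ 0.4948 -0.2065  0.2308] yaw(x) 2.33 tilt 0.07 F [-0.5 -0.3  0.2] M [-0.01  0.04  0.01] w 0.0855 q7 -1.17 q6 0.95
tool shift mm [ -15.4 -552.6    1.2]
```

```bash
python3 - <<'E'
from plant import r
import cv2,numpy as np
c=r.calibration("wrist");p,d=r.camera("wrist"); cv2.imwrite("pics/w1.png",p[:,:,::-1]); np.savez("pics/w1.npz",d=d,**c)
print({k:np.round(v,3).tolist() for k,v in c.items()})
E
```

```text
{'K': [[372.082, 0.0, 276.65], [0.0, 372.082, 212.438], [0.0, 0.0, 1.0]], 'R': [[0.041, -0.999, -0.001], [-0.955, -0.039, 0.294], [-0.294, -0.011, -0.956]], 't': [-0.226, 0.427, 0.52]}
```

View pics/w1.png

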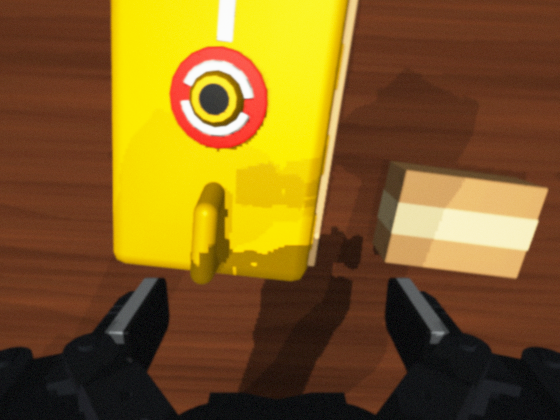

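The wrist view shows the neck at about (215,97), the arrow shaft at (226,20), and gaps in the white collar at about 9 and 3 o'clock, near (186,98) and (248,100). I'll measure all of these.

```bash
cat > m1.py <<'E'
from h import *
import sys
z=np.load(sys.argv[1]+".npz"); c={k:z[k] for k in "KRt"}; b=cv2.imread(sys.argv[1]+".png")
x0,x1,y0,y1=map(int,sys.argv[2:6])
h=cv2.cvtColor(b,cv2.COLOR_BGR2HSV); H,S,V=[h[...,i].astype(int) for i in range(3)]
red=((H<8)|(H>172))&(S>150)&(V>120)
m=box(red,x0,x1,y0,y1); v,u=np.nonzero(m)
hull=cv2.convexHull(np.stack([u,v],1).astype(np.float32))
P=np.float32([onplane(c,*q[0],.13)[:2]*1000 for q in hull]); print("ring",cv2.minEnclosingCircle(P),cv2.fitEllipse(P))
m=box(V<80,x0,x1,y0,y1); v,u=np.nonzero(m); x,y,n=u.mean(),v.mean(),len(u); mo=onplane(c,x,y,.146); print("mouth px",x,y,n,mo)
wh=(S<90)&(V>170)
m=box(wh,x0,x1,y0+5,y1); v,u=np.nonzero(m)
P=np.float32([onplane(c,a,q,.137)[:2]*1000 for a,q in zip(u,v)]); (ex,ey),rr=cv2.minEnclosingCircle(P); print("collar",ex,ey,rr)
K,R,t=c["K"],c["R"],c["t"]; cc=np.array([ex,ey])/1000
for rad in(.0195,.021):
  A=np.arange(-180,180,1); X=np.stack([cc[0]+rad*np.cos(np.radians(A)),cc[1]+rad*np.sin(np.radians(A)),0*A+.137],1)
  p=(X@R.T+t)@K.T; p=(p[:,:2]/p[:,2:]).astype(np.float32)
  s=cv2.remap(S.astype(np.float32),p[:,:1].copy(),p[:,1:].copy(),cv2.INTER_LINEAR).ravel()
  g=A[s>110]; sp=np.split(g,np.nonzero(np.diff(g)>3)[0]+1); print(rad,[(int(q[0]),int(q[-1])) for q in sp])
m=box(wh,x0,x1,0,y0-3); v,u=np.nonzero(m)
if len(u)>5:
  P=np.float32([onplane(c,a,q,.12)[:2] for a,q in zip(u,v)]); a=P.mean(0); print("arrow mean",a,"yaw",np.degrees(np.arctan2(a[1]-cc[1],a[0]-cc[0])),np.degrees(np.arctan(cv2.fitLine(P,cv2.DIST_L2,0,.01,.01)[1]/cv2.fitLine(P,cv2.DIST_L2,0,.01,.01)[0])))
E
python3 m1.py pics/w1 165 275 43 155
```

```text
ring ((568.2295532226562, -167.1856689453125), 30.01592254638672) ((568.305419921875, -167.2438201904297), (59.29039764404297, 59.79896926879883), 117.44230651855469)
mouth px 213.53191489361703 98.90180032733224 611 [ 0.56833554 -0.1667827   0.146     ]
collar 568.4446411132812 -167.14413452148438 22.100496292114258
0.0195 [(-114, -87), (68, 93)]
0.021 [(-114, -87), (67, 94)]
arrow mean [ 0.6147842  -0.17039317] yaw -4.010652945504831 [-6.0464277]
```

```bash
python3 -m crank '[[-1,-39,0,0,1],[-1,-39,0,0,1],[-1,-39,0,0,1],[-1,-39,0,0,1],[-1,-39,0,0,1]]'; python3 -m crank '[[-1,-39,0,0,1],[-1,-39,0,0,1],[-1,-39,0,0,1],[-1,-39,0,0,1],[-1,-39,0,0,1]]';python3 -m crank '[[-10,-39,0,0,1],[-20,-35,0,0,1],[-20,-35,0,0,1],[0,-35,0,0,1],[0,0,0,0,1]]';
python3 to.py .457 .345 .23; python3 - <<'E'
from plant import r
import cv2,numpy as np
c=r.calibration("wrist");p,d=r.camera("wrist"); cv2.imwrite("pics/w2.png",p[:,:,::-1]); np.savez("pics/w2.npz",d=d,**c)
E
```

```text
time: 1.82
tcp_pos: [0.4806, -0.0117, 0.2312]
tool_rot: [1.0, 0.022, -0.0, -0.0]
contact_force: [-0.2, 0.6, -0.9]
gripper_width: 0.0855
time: 2.23
tcp_pos: [0.4673, 0.1829, 0.2313]
tool_rot: [1.0, 0.022, -0.0, 0.0]
contact_force: [0.6, -0.1, 0.6]
gripper_width: 0.0855
time: 2.65
tcp_pos: [0.4081, 0.3321, 0.2314]
tool_rot: [1.0, 0.029, -0.0, -0.004]
contact_force: [-1.4, 0.6, 0.2]
gripper_width: 0.0854
t 2.65 tcp [0.4081 0.3321 0.2314] yaw(x) 3.31 tilt 0.41 F [-1.4  0.6  0.2] M [ 0.05  0.01 -0.01] w 0.0854 q7 -2.29 q6 0.94
tool shift mm [ 49.6 -10.    1.5]
```

View pics/w2.png

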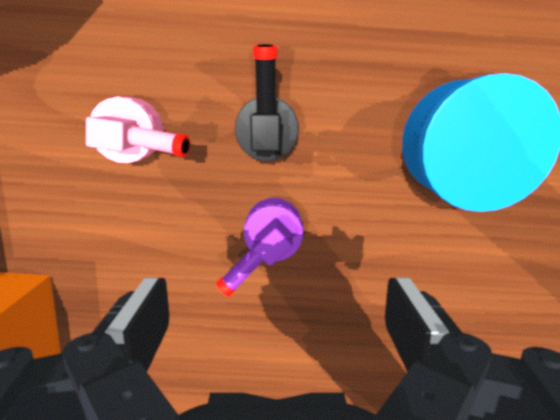

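The wrist view shows the black spout's turret top at about (267,132), its red tip at (265,52), purple at (273,228), pink at (123,130) and the tin at (487,140). Next I measure the spout.

```bash
python3 - <<'E'
from h import *
z=np.load("pics/w2.npz"); c={k:z[k] for k in "KRt"}; d=z["d"]; b=cv2.imread("pics/w2.png")
cv2.imwrite("pics/w2c.png",cv2.resize(b[35:170,215:325],None,fx=4.4,fy=4.4,interpolation=cv2.INTER_CUBIC))
h=cv2.cvtColor(b,cv2.COLOR_BGR2HSV); H,S,V=[h[...,i].astype(int) for i in range(3)]
red=((H<8)|(H>172))&(S>150)&(V>120)
m=box(red,245,285,38,62); x,y,n=cen(m); tip=onplane(c,x,y,.06); print("tip",x,y,n,tip,cloud(c,d,m).mean(0),np.nonzero(m)[0].min(),np.nonzero(m)[0].max())
m=box((S<110)&(V<110),230,304,60,168); P=cloud(c,d,m); 
for lo,hi in((.022,.04),(.04,.06),(.061,.072)):
  k=(P[:,2]>lo)&(P[:,2]<hi);Q=(P[k][:,:2]*1000).astype(np.float32);print(lo,k.sum(),P[k].mean(0),cv2.minAreaRect(Q),cv2.minEnclosingCircle(Q))
k=(P[:,2]>.061);Q=P[k]; print(np.histogram(Q[:,0],bins=np.arange(.43,.53,.005)))
k=(P[:,2]>.061)&(P[:,0]<.475);Q=(P[k][:,:2]*1000).astype(np.float32);print(cv2.minAreaRect(Q))
E
```

```text
tip 264.59943977591035 52.260504201680675 357 [0.51678738 0.34907702 0.06      ] [0.51691674 0.34906574 0.05887249] 45 60
0.022 1289 [0.44959916 0.34120438 0.02909343] ((452.0190734863281, 342.7506103515625), (48.251365661621094, 55.96788787841797), 34.16282272338867) ((455.83868408203125, 344.9343566894531), 28.586517333984375)
0.04 778 [0.48695028 0.347041   0.05505942] ((488.96990966796875, 345.0979919433594), (23.217941284179688, 44.09751892089844), 86.43343353271484) ((487.8228759765625, 345.16949462890625), 23.907413482666016)
0.061 825 [0.46149227 0.34629532 0.06278443] ((475.700439453125, 347.03460693359375), (69.69498443603516, 23.519559860229492), 2.0951731204986572) ((475.401611328125, 346.8024597167969), 35.52412414550781)
(array([  0,   0, 130, 176, 166,  99,  35,  51,  31,   0,   0,   0,   1,
         3,  36,  83,  14,   0,   0,   0]), array([0.43 , 0.435, 0.44 , 0.445, 0.45 , 0.455, 0.46 , 0.465, 0.47 ,
       0.475, 0.48 , 0.485, 0.49 , 0.495, 0.5  , 0.505, 0.51 , 0.515,
       0.52 , 0.525, 0.53 ]))
((455.8344421386719, 346.30780029296875), (29.936397552490234, 23.519559860229492), 2.095172882080078)
```

View pics/w2c.png

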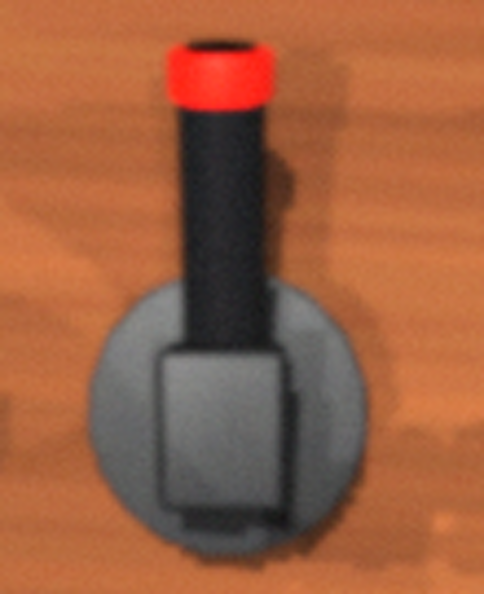

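```bash
python3 to.py .4558 .3456 .0325
```

```text
t 2.70 tcp [0.4097 0.3276 0.2311] yaw(x) 3.03 tilt 0.16 F [ 0.5 -0.5  0. ] M [-0.09 -0.02 -0.  ] w 0.0851 q7 -2.29 q6 0.94
tool shift mm [ 47.1 -15.  198.6]
```

```bash
python3 -m crank '[[24,-8,0,0,0.65],[23,-7,0,0,0.65],[0,0,30,0,0.65],[0,0,35,0,0.65],[0,0,35,0,0.65]]' 40; python3 -m crank '[[0,0,0,0,0.65],[0,0,0,0,0.65]]'; python3 to.py .4558 .3456 .0325
```

```text
time: 3.12
tcp_pos: [0.4599, 0.3385, 0.1306]
tool_rot: [1.0, 0.021, 0.001, -0.0]
contact_force: [0.6, 0.2, 0.2]
gripper_width: 0.0553
time: 3.28
tcp_pos: [0.4578, 0.3379, 0.13]
tool_rot: [1.0, 0.021, -0.002, 0.002]
contact_force: [-0.4, 0.2, 0.6]
gripper_width: 0.0553
t 3.28 tcp [0.4578 0.3379 0.13  ] yaw(x) 2.39 tilt 0.30 F [-0.4  0.2  0.6] M [-0.01 -0.06  0.02] w 0.0553 q7 -2.28 q6 0.76
tool shift mm [-1.3 -8.2 97.4]
```

```bash
python3 -m crank '[[-2,-7,0,0.01,0.6],[0,0,30,0,0.6],[0,0,30,0,0.6],[0,0,10,0,0.6],[0,0,0,0,0.6]]'; python3 to.py .4558 .3456 .0325;python3 - <<'E'
from plant import r
import cv2,numpy as np
c=r.calibration("wrist");p,d=r.camera("wrist"); cv2.imwrite("pics/w3.png",p[:,:,::-1])
E
```

```text
time: 3.7
tcp_pos: [0.4553, 0.347, 0.061]
tool_rot: [1.0, 0.017, -0.001, 0.001]
contact_force: [0.2, 0.1, -0.2]
gripper_width: 0.0513
t 3.70 tcp [0.4553 0.347  0.061 ] yaw(x) 1.90 tilt 0.11 F [ 0.2  0.1 -0.2] M [ 0.   -0.04 -0.01] w 0.0513 q7 -2.31 q6 0.62
tool shift mm [ 0.5  1.4 28.5]
```

View pics/w3.png

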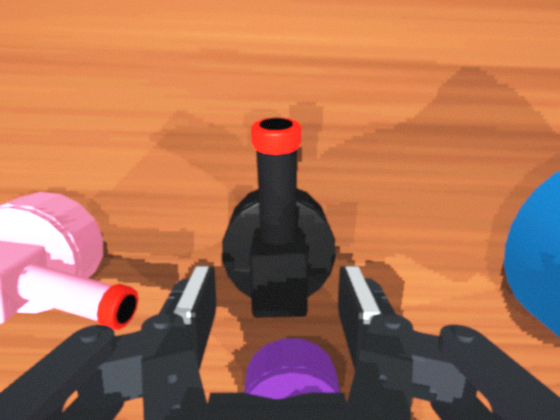

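The black spout is centred between the fingers at about (278,250), and the pink tip at (118,307) is clear of the left finger. Descend and grip.

```bash
python3 -m crank '[[0,0,15,-0.01,0.6],[0,0,12,0,0.6],[0,0,0,0,0.6],[0,0,0,0,0.1],[0,0,0,0,0.1]]' 40; python3 -m crank '[[0,0,0,0,0],[0,0,0,0,0],[0,0,0,0,0],[0,0,0,0,0],[0,0,0,0,0]]' 60; python3 to.py
```

```text
time: 4.17
tcp_pos: [0.4565, 0.3476, 0.0354]
tool_rot: [1.0, 0.021, 0.001, -0.001]
contact_force: [-0.9, 0.4, 0.8]
gripper_width: 0.0277
time: 4.58
tcp_pos: [0.4566, 0.3477, 0.0356]
tool_rot: [1.0, 0.021, 0.001, -0.001]
contact_force: [-0.4, -0.7, 6.4]
gripper_width: 0.0231
t 4.58 tcp [0.4566 0.3477 0.0356] yaw(x) 2.44 tilt 0.14 F [-0.4 -0.7  6.4] M [-0.13  0.04 -0.05] w 0.0231 q7 -2.31 q6 0.56
```

```bash
python3 -m crank '[[0,0,-10,0,0],[0,0,-30,0,0],[0,0,-40,0,0],[0,0,-40,0,0],[0,0,-40,0,0]]'; python3 -m crank '[[0,0,-30,0,0],[0,0,0,0,0],[0,0,0,0,0]]'; python3 to.py .5683 -.167 .225;python3 - <<'E'
from plant import r
import cv2,numpy as np
c=r.calibration("wrist");p,d=r.camera("wrist"); cv2.imwrite("pics/w4.png",p[:,:,::-1]);np.savez("pics/w4.npz",d=d,**c)
E
```

```text
time: 5.0
tcp_pos: [0.455, 0.3464, 0.196]
tool_rot: [1.0, 0.021, -0.001, 0.001]
contact_force: [1.6, 1.1, -1.9]
gripper_width: 0.023
time: 5.25
tcp_pos: [0.4562, 0.3474, 0.2265]
tool_rot: [1.0, 0.021, 0.002, -0.001]
contact_force: [-0.8, -0.5, -2.1]
gripper_width: 0.0229
t 5.25 tcp [0.4562 0.3474 0.2265] yaw(x) 2.45 tilt 0.23 F [-0.8 -0.5 -2.1] M [-0.    0.02  0.  ] w 0.0229 q7 -2.27 q6 0.98
tool shift mm [9.000e+01 5.187e+02 5.000e-01]
```

View pics/w4.png

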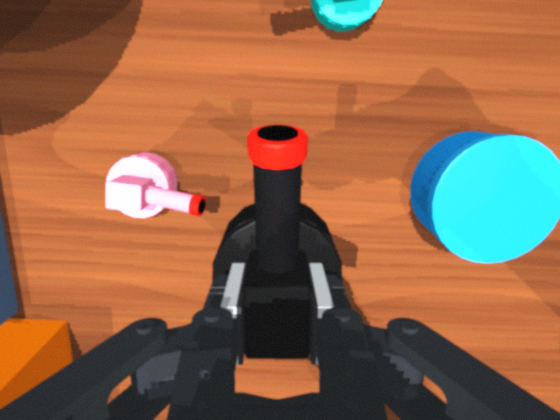

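The spout is held: tip ring at (278,140), skirt spanning columns 213–341. Now its offset in the grip.

```bash
python3 - <<'E'
from h import *
z=np.load("pics/w4.npz"); c={k:z[k] for k in "KRt"}; d=z["d"]; b=cv2.imread("pics/w4.png")
tcp=np.array([.4562,.3474,.2265]);a=np.radians(2.45);ex=np.array([np.cos(a),np.sin(a),0]);ey=np.array([np.sin(a),-np.cos(a),0])
h=cv2.cvtColor(b,cv2.COLOR_BGR2HSV); H,S,V=[h[...,i].astype(int) for i in range(3)]
def T(p): return np.round([(p-tcp)@ex*1000,(p-tcp)@ey*1000,(p[2]-tcp[2])*1000],1)
m=box(V<60,258,298,124,142); x,y,n=cen(m); print("opening",x,y,n,T(onplane(c,x,y,.2509)))
# skirt arc: dark pixels, depth
m=box((V<75)&(S<140),205,350,195,290); P=cloud(c,d,m); zz=tcp[2]-.0356+.031; k=np.abs(P[:,2]-zz)<.004
Q=np.float32([T(p)[:2] for p in P[k]]); print("skirt",k.sum(),cv2.minEnclosingCircle(Q), Q.min(0),Q.max(0),np.median(P[k][:,2])-tcp[2])
m=box((V<75)&(S<140),246,310,240,360); P=cloud(c,d,m); print(np.histogram((P[:,2]-tcp[2])*1000,bins=np.arange(-10,50,4)))
k=np.abs(P[:,2]-tcp[2]-.0294)<.004;Q=np.float32([T(p)[:2] for p in P[k]]);print(cv2.minAreaRect(Q))
E
```

```text
opening 277.2688679245283 132.57783018867926 424 [65.4  0.1 24.4]
skirt 2666 ((1.2556123733520508, 0.06603582203388214), 28.209060668945312) [ -0.8 -28.1] [26.6 28.2] -0.006628666336967931
(array([ 252,   99,   58,   71,   99,  222,  913,  833,  430, 4521,    0,
          0,    0,    0]), array([-10,  -6,  -2,   2,   6,  10,  14,  18,  22,  26,  30,  34,  38,
        42,  46]))
((0.07346916198730469, 0.5458431243896484), (30.154558181762695, 23.0062198638916), 1.0511797666549683)
```

```bash
python3 -m crank '[[0,20,0,0,0],[0,40,0,0,0],[0,40,0,0,0],[0,40,0,0,0],[0,40,0,0,0]]'; python3 -m crank '[[0,40,0,0,0],[0,40,0,0,0],[0,40,0,0,0],[0,40,0,0,0],[0,40,0,0,0]]'; python3 -m crank '[[0,40,0,0,0],[0,40,0,0,0],[0,40,0,0,0],[0,10,0,0,0],[0,0,0,0,0]]';  python3 -m crank '[[0,0,0,0,0],[0,0,0,0,0]]';python3 to.py .5683 -.167 .225;python3 - <<'E'
from plant import r
import cv2,numpy as np
c=r.calibration("wrist");p,d=r.camera("wrist"); cv2.imwrite("pics/w5.png",p[:,:,::-1]);np.savez("pics/w5.npz",d=d,**c)
E
```

```text
time: 5.72
tcp_pos: [0.4616, 0.1648, 0.222]
tool_rot: [1.0, 0.022, -0.003, 0.001]
contact_force: [1.5, 0.7, -1.8]
gripper_width: 0.0231
time: 6.13
tcp_pos: [0.47, -0.0345, 0.2223]
tool_rot: [1.0, 0.022, -0.003, -0.0]
contact_force: [1.6, -0.0, -1.3]
gripper_width: 0.0234
time: 6.55
tcp_pos: [0.4753, -0.1673, 0.222]
tool_rot: [1.0, 0.017, -0.003, 0.001]
contact_force: [-0.3, -0.1, -2.2]
gripper_width: 0.0233
time: 6.72
tcp_pos: [0.4769, -0.1603, 0.223]
tool_rot: [1.0, 0.023, -0.002, -0.001]
contact_force: [0.7, 1.2, -1.6]
gripper_width: 0.0233
t 6.72 tcp [ 0.4769 -0.1603  0.223 ] yaw(x) 2.59 tilt 0.23 F [ 0.7  1.2 -1.6] M [ 0.01 -0.03  0.05] w 0.0233 q7 -1.25 q6 0.90
tool shift mm [91.  10.8 -2.4]
```

View pics/w5.png

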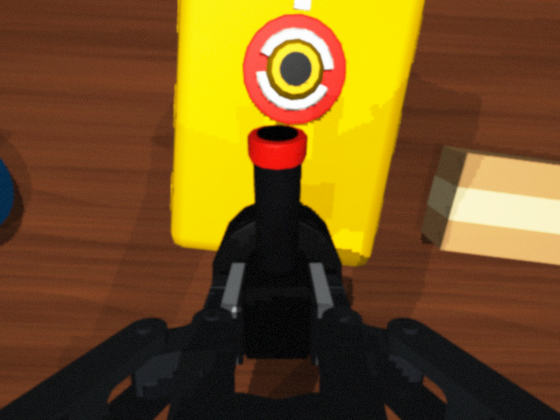

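Neck mouth at (295,68), just ahead of the held spout's tip at (278,140). Re-measuring the neck:

```bash
python3 m1.py pics/w5 236 352 12 122; python3 - <<'E'
from h import *
z=np.load("pics/w5.npz"); c={k:z[k] for k in "KRt"}; b=cv2.imread("pics/w5.png")
V=b.max(2); x,y,n=cen(box(V<60,258,298,124,142)); p=onplane(c,x,y,.223+.0244); print("opening",x,y,p, "axis",p[:2]-.066*np.array([np.cos(np.radians(2.6)),np.sin(np.radians(2.6))]))
E
```

```text
ring ((567.8789672851562, -165.9871368408203), 30.06617546081543) ((567.8731689453125, -166.07513427734375), (59.48046112060547, 59.863800048828125), 105.37144470214844)
mouth px 295.57540263543194 68.66471449487555 683 [ 0.56803758 -0.16626737  0.146     ]
collar 568.0108032226562 -165.95013427734375 22.11025619506836
0.0195 [(-113, -87), (67, 93)]
0.021 [(-113, -87), (67, 93)]
arrow mean [ 0.6052735  -0.16897224] yaw -4.636694778434417 [-86.690186]
opening 277.06410256410254 132.89957264957266 [ 0.54230519 -0.15745904  0.2474    ] axis [ 0.47637313 -0.16045299]
```

```bash
python3 to.py .5683 -.1662 .223; python3 -m crank '[[30,3,0,0,0],[31,4,0,0,0],[30,3,0,0,0],[0,0,0,-0.124,0],[0,0,0,-0.124,0]]'; python3 -m crank '[[0,0,0,-0.124,0],[0,0,0,-0.124,0],[0,0,0,-0.124,0],[0,0,0,-0.124,0],[0,0,0,-0.124,0]]';python3 -m crank '[[0,0,0,-0.124,0],[0,0,0,-0.124,0],[0,0,0,-0.124,0],[0,0,0,-0.124,0],[0,0,0,0,0]]'; python3 -m crank '[[0,0,0,0,0],[0,0,0,0,0]]';python3 to.py .5683 -.1662 .185
```

```text
t 6.77 tcp [ 0.4772 -0.1601  0.2233] yaw(x) 2.65 tilt 0.18 F [-0.7 -0.5 -1.3] M [-0.04 -0.02 -0.01] w 0.0233 q7 -1.25 q6 0.90
tool shift mm [90.7 10.3  0.1]
time: 7.18
tcp_pos: [0.5707, -0.1654, 0.2233]
tool_rot: [0.989, 0.15, -0.0, -0.001]
contact_force: [-1.4, 0.2, -1.2]
gripper_width: 0.023
time: 7.6
tcp_pos: [0.569, -0.1661, 0.224]
tool_rot: [0.896, 0.444, -0.0, -0.001]
contact_force: [-0.4, -0.0, -1.4]
gripper_width: 0.0231
time: 8.02
tcp_pos: [0.5689, -0.1666, 0.2239]
tool_rot: [0.761, 0.649, 0.0, -0.001]
contact_force: [0.2, 0.1, -0.6]
gripper_width: 0.023
time: 8.18
tcp_pos: [0.569, -0.1675, 0.2242]
tool_rot: [0.763, 0.646, -0.0, -0.0]
contact_force: [0.2, -0.6, -1.6]
gripper_width: 0.0232
t 8.18 tcp [ 0.569  -0.1675  0.2242] yaw(x) 80.55 tilt 0.04 F [ 0.2 -0.6 -1.6] M [ 0.02 -0.07  0.02] w 0.0232 q7 -0.12 q6 1.03
tool shift mm [ 1.1 -0.9 39.2]
```

```bash
python3 -m crank '[[1,-1,15,0,0],[0,0,15,0,0],[0,0,12,0,0],[0,0,0,0,0],[0,0,0,0,0]]'; python3 to.py .5683 -.1662 .174; python3 - <<'E'
from plant import r
import cv2,numpy as np
p,d=r.camera("wrist"); cv2.imwrite("pics/w6.png",p[:,:,::-1])
p,d=r.camera("scene"); cv2.imwrite("pics/s6.png",cv2.resize(p[170:300,160:290,::-1],None,fx=4,fy=4,interpolation=cv2.INTER_CUBIC))
E
```

```text
time: 8.6
tcp_pos: [0.5679, -0.1669, 0.1819]
tool_rot: [0.763, 0.647, -0.0, -0.001]
contact_force: [0.7, -1.4, -1.4]
gripper_width: 0.0231
t 8.60 tcp [ 0.5679 -0.1669  0.1819] yaw(x) 80.58 tilt 0.09 F [ 0.7 -1.4 -1.4] M [0.03 0.02 0.05] w 0.0231 q7 -0.15 q6 0.94
tool shift mm [0.8 0.3 7.9]
```

View pics/w6.png

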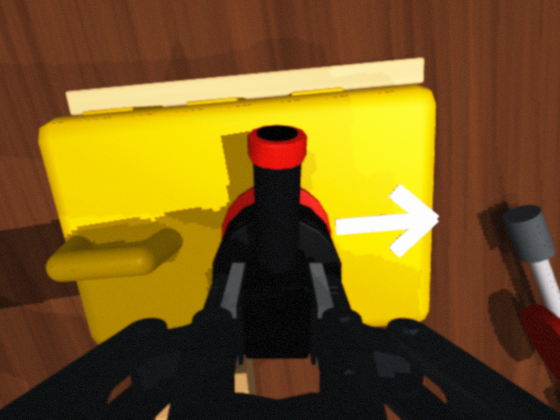

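View pics/s6.png

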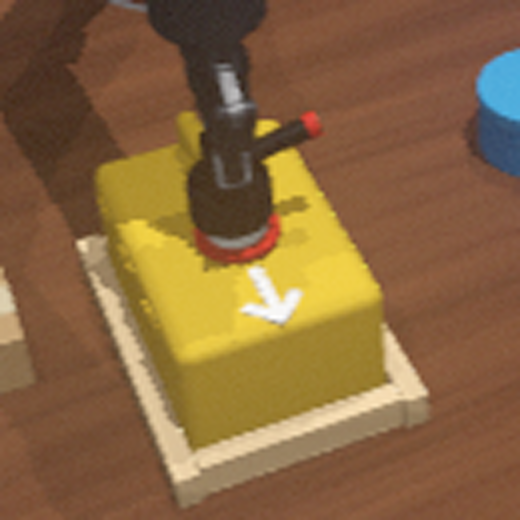

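The spout sits centrally over the neck, with its lower edge roughly at the mouth. Descend gently.

```bash
python3 -m crank '[[0,0,2,0,0],[0,0,2,0,0],[0,0,0,0,0]]'; python3 to.py .5683 -.1662 .174;  python3 -m crank '[[0,0,1,0,0],[0,0,1,0,0],[0,0,0,0,0]]';python3 to.py .5683 -.1662 .174
```

```text
time: 8.95
tcp_pos: [0.5682, -0.1674, 0.1784]
tool_rot: [0.763, 0.647, 0.0, 0.0]
contact_force: [0.8, -0.4, -2.6]
gripper_width: 0.0231
t 8.95 tcp [ 0.5682 -0.1674  0.1784] yaw(x) 80.59 tilt 0.01 F [ 0.8 -0.4 -2.6] M [0.01 0.06 0.02] w 0.0231 q7 -0.15 q6 0.93
tool shift mm [ 1.3 -0.1  4.4]
time: 9.2
tcp_pos: [0.5681, -0.1674, 0.1762]
tool_rot: [0.763, 0.647, -0.0, -0.0]
contact_force: [-0.3, -0.1, -2.2]
gripper_width: 0.0228
t 9.20 tcp [ 0.5681 -0.1674  0.1762] yaw(x) 80.60 tilt 0.02 F [-0.3 -0.1 -2.2] M [-0.01  0.01 -0.  ] w 0.0228 q7 -0.15 q6 0.92
tool shift mm [1.3 0.  2.2]
```

```bash
python3 -m crank '[[0.7,0,1,0,0],[0,0,1,0,0],[0,0,0,0,0]]'; python3 to.py;  python3 -m crank '[[0,0,1,0,0],[0,0,0,0,0]]';python3 to.py;  python3 -m crank '[[0,0,1,0,0],[0,0,0,0,0]]';python3 to.py
```

```text
time: 9.45
tcp_pos: [0.5682, -0.1666, 0.1741]
tool_rot: [0.763, 0.647, -0.0, -0.0]
contact_force: [0.6, -0.4, -1.3]
gripper_width: 0.023
t 9.45 tcp [ 0.5682 -0.1666  0.1741] yaw(x) 80.62 tilt 0.03 F [ 0.6 -0.4 -1.3] M [-0.01  0.04  0.01] w 0.0230 q7 -0.15 q6 0.92
time: 9.62
tcp_pos: [0.5682, -0.1667, 0.1731]
tool_rot: [0.763, 0.647, -0.0, -0.0]
contact_force: [-0.2, 0.7, -1.1]
gripper_width: 0.0231
t 9.62 tcp [ 0.5682 -0.1667  0.1731] yaw(x) 80.61 tilt 0.02 F [-0.2  0.7 -1.1] M [-0.05 -0.04 -0.01] w 0.0231 q7 -0.15 q6 0.92
time: 9.78
tcp_pos: [0.5683, -0.1667, 0.1722]
tool_rot: [0.763, 0.647, -0.0, -0.0]
contact_force: [0.3, 0.8, -1.8]
gripper_width: 0.0231
t 9.78 tcp [ 0.5683 -0.1667  0.1722] yaw(x) 80.61 tilt 0.01 F [ 0.3  0.8 -1.8] M [-0.04 -0.04  0.01] w 0.0231 q7 -0.15 q6 0.92
```

No contact yet. Continue.

```bash
for k in 1; do python3 -m crank '[[0,0,1,0,0],[0,0,0,0,0]]' >/dev/null;python3 to.py;  python3 -m crank '[[0,0,1,0,0],[0,0,0,0,0]]'>/dev/null;python3 to.py; python3 -m crank '[[0,0,1,0,0],[0,0,0,0,0]]'>/dev/null;python3 to.py; done
```

```text
t 9.95 tcp [ 0.5683 -0.1666  0.1712] yaw(x) 80.61 tilt 0.02 F [-0.1  0.4 -2. ] M [0.01 0.   0.02] w 0.0229 q7 -0.15 q6 0.91
t 10.12 tcp [ 0.5683 -0.1666  0.1702] yaw(x) 80.61 tilt 0.01 F [ 0.2 -0.2 -1.4] M [ 0.08 -0.08 -0.02] w 0.0231 q7 -0.15 q6 0.91
t 10.28 tcp [ 0.5683 -0.1667  0.1692] yaw(x) 80.61 tilt 0.02 F [-0.   0.6 -0.9] M [ 0.04 -0.03  0.02] w 0.0229 q7 -0.15 q6 0.91
```

The spout is already below the collar-top height with no contact, so the lugs appear to be in the gaps. Go on towards the ring.

```bash
python3 -m crank '[[0,0,1,0,0],[0,0,0,0,0]]' >/dev/null;python3 to.py;  python3 -m crank '[[0,0,1,0,0],[0,0,0,0,0]]'>/dev/null;python3 to.py; python3 -m crank '[[0,0,1,0,0],[0,0,0,0,0]]'>/dev/null;python3 to.py;python3 -m crank '[[0,0,1,0,0],[0,0,0,0,0]]'>/dev/null;python3 to.py
```

```text
t 10.45 tcp [ 0.5683 -0.1666  0.1682] yaw(x) 80.61 tilt 0.02 F [-0.8  0.5 -2. ] M [ 0.07 -0.02 -0.02] w 0.0233 q7 -0.15 q6 0.91
t 10.62 tcp [ 0.5683 -0.1666  0.1672] yaw(x) 80.61 tilt 0.01 F [ 0.1  0.4 -1.7] M [ 0.06 -0.04 -0.03] w 0.0230 q7 -0.15 q6 0.90
t 10.78 tcp [ 0.5683 -0.1667  0.1662] yaw(x) 80.61 tilt 0.01 F [ 0.5 -0.1 -1.2] M [ 0.09 -0.1  -0.05] w 0.0230 q7 -0.15 q6 0.90
t 10.95 tcp [ 0.5684 -0.1667  0.1656] yaw(x) 80.61 tilt 0.01 F [-0.4 -0.4  1. ] M [ 0.14  0.18 -0.02] w 0.0235 q7 -0.15 q6 0.90
```

Contact at TCP z 0.1656 puts the lower edge at 0.130, exactly the ring's top: it has dropped in. Press 3 mm.

```bash
python3 -m crank '[[0,0,1,0,0],[0,0,0,0,0]]' >/dev/null;python3 to.py;  python3 -m crank '[[0,0,1,0,0],[0,0,0,0,0]]'>/dev/null;python3 to.py; python3 -m crank '[[0,0,1,0,0],[0,0,0,0,0],[0,0,0,0,0]]'>/dev/null;python3 to.py
```

```text
t 11.12 tcp [ 0.5684 -0.1667  0.1648] yaw(x) 80.61 tilt 0.02 F [-0.8  0.   2.9] M [ 0.12  0.29 -0.04] w 0.0230 q7 -0.16 q6 0.90
t 11.28 tcp [ 0.5685 -0.1667  0.1637] yaw(x) 80.61 tilt 0.03 F [-1.2  0.8  5. ] M [0.16 0.35 0.01] w 0.0228 q7 -0.16 q6 0.90
t 11.53 tcp [ 0.5684 -0.1667  0.1628] yaw(x) 80.61 tilt 0.02 F [-0.7  0.9  4.7] M [0.18 0.44 0.  ] w 0.0231 q7 -0.16 q6 0.89
```

```bash
python3 -m crank '[[0,0,0.1,0.05,0],[0,0,0,0.06,0],[0,0,0.1,0.06,0],[0,0,0,0.06,0],[0,0,0.1,0,0]]' >/dev/null;python3 to.py;  python3 -m crank '[[0,0,0.1,0.06,0],[0,0,0.1,0.06,0],[0,0,0.1,0.06,0],[0,0,0.1,0.06,0],[0,0,0,0,0]]'>/dev/null;python3 to.py
```

```text
t 11.95 tcp [ 0.5694 -0.1672  0.1629] yaw(x) 67.31 tilt 0.17 F [ 0.4 -0.7  5. ] M [ 0.07  0.23 -0.07] w 0.0232 q7 -0.35 q6 0.88
t 12.37 tcp [ 0.5694 -0.1672  0.1625] yaw(x) 53.56 tilt 0.17 F [ 0.  -0.2  5.1] M [ 0.04  0.12 -0.13] w 0.0232 q7 -0.54 q6 0.87
```

```bash
python3 -m crank '[[0,0,0.1,0.06,0],[0,0,0.1,0.06,0],[0,0,0.1,0.06,0],[0,0,0.1,0.06,0],[0,0,0,0,0]]' >/dev/null;python3 to.py;  python3 -m crank '[[0,0,0.2,0.06,0],[0,0,0.2,0.06,0],[0,0,0.2,0.06,0],[0,0,0.2,0.06,0],[0,0,0,0,0]]'>/dev/null;python3 to.py; python3 - <<'E'
from plant import r
import cv2,numpy as np
c=r.calibration("wrist");p,d=r.camera("wrist"); cv2.imwrite("pics/w7.png",p[:,:,::-1])
E
```

```text
t 12.78 tcp [ 0.5693 -0.1669  0.162 ] yaw(x) 39.83 tilt 0.15 F [-0.4 -0.1  4.4] M [ 0.16  0.2  -0.14] w 0.0232 q7 -0.73 q6 0.87
t 13.20 tcp [ 0.5695 -0.1668  0.1614] yaw(x) 26.11 tilt 0.17 F [-0.   0.6  6. ] M [ 0.16  0.14 -0.09] w 0.0234 q7 -0.93 q6 0.86
```

View pics/w7.png

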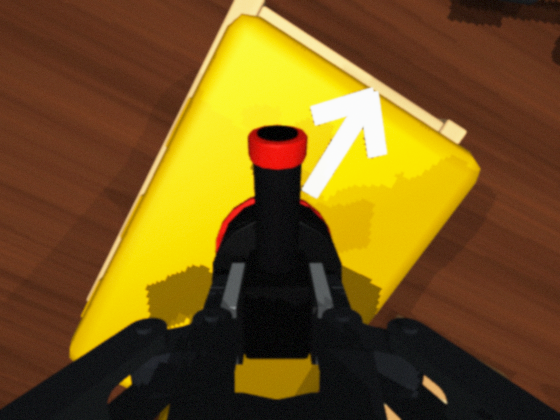

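The spout's tube is still straight in the grip at (278,140), and the arrow is now about 30° to the right, from (315,190) to (375,92). Finish the turn.

```bash
python3 -m crank '[[0,0,0.2,0.06,0],[0,0,0.2,0.06,0],[0,0,0.2,0.06,0],[0,0,0.2,0.06,0],[0,0,0,0,0]]' >/dev/null;python3 to.py;  python3 -m crank '[[0,0,0.2,0.06,0],[0,0,0.2,0.06,0],[0,0,0.2,0.06,0],[0,0,0.2,0.06,0],[0,0,0,0.05,0]]'>/dev/null; python3 -m crank '[[0,0,0,0,0],[0,0,0,0,0]]'>/dev/null; python3 to.py; python3 - <<'E'
from plant import r
import cv2,numpy as np
c=r.calibration("wrist");p,d=r.camera("wrist"); cv2.imwrite("pics/w8.png",p[:,:,::-1]);np.savez("pics/w8.npz",d=d,**c)
from h import *
h=cv2.cvtColor(p,cv2.COLOR_RGB2HSV); m=(h[...,1]<70)&(h[...,2]>190)
n,l,st,ce=cv2.connectedComponentsWithStats(m.astype(np.uint8)); 
for i in range(1,n):
  if st[i,4]>300:
    a=onplane(c,*ce[i],.12)[:2]; print(st[i],ce[i],a,"yaw about neck",np.degrees(np.arctan2(a[1]+.1668,a[0]-.5685)))
    v,u=np.nonzero(l==i);P=np.float32([onplane(c,x,y,.12)[:2] for x,y in zip(u,v)]);f=cv2.fitLine(P,cv2.DIST_L2,0,.01,.01).ravel();print(np.degrees(np.arctan2(f[1],f[0])))
E
```

```text
t 13.67 tcp [ 0.5697 -0.1668  0.1609] yaw(x) 12.36 tilt 0.21 F [0.1 0.4 7.1] M [ 0.14  0.21 -0.05] w 0.0230 q7 -1.12 q6 0.86
t 14.25 tcp [ 0.57   -0.1671  0.1602] yaw(x) -4.17 tilt 0.25 F [0.2 0.4 7. ] M [ 0.18  0.11 -0.08] w 0.0231 q7 -1.35 q6 0.85
[ 230   62   92   64 3055] [275.66677578  97.85499182] [ 0.64565362 -0.17196973] yaw about neck -3.833411169105286
85.90202
[ 474  303   86   34 2735] [517.7857404  319.43839122] [ 0.51811239 -0.29791522] yaw about neck -111.02177985274233
83.2584
```

View pics/w8.png

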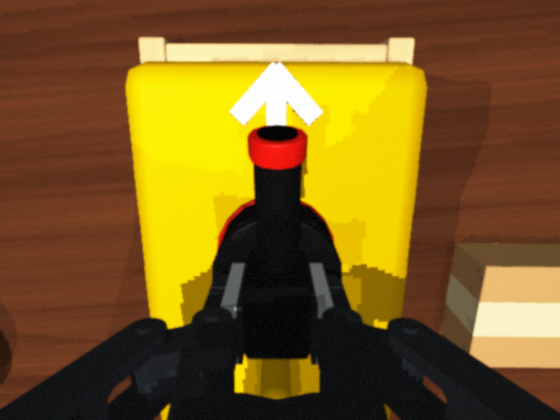

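The tube points along the arrow: tool yaw −4.2°, arrow measured at about −4°. Release.

```bash
python3 -m crank '[[0,0,0,0,0.15],[0,0,0,0,0.3],[0,0,0,0,0.4],[0,0,0,0,0.5],[0,0,0,0,0.6]]';python3 -m crank '[[0,0,0,0,0.7],[0,0,0,0,0.7],[0,0,0,0,0.7]]' >/dev/null; python3 to.py; python3 - <<'E'
from plant import r
import cv2,numpy as np
p,d=r.camera("wrist"); cv2.imwrite("pics/w9.png",p[:,:,::-1])
E
```

```text
time: 14.72
tcp_pos: [0.5679, -0.1667, 0.1582]
tool_rot: [0.999, -0.037, -0.001, -0.0]
contact_force: [-0.6, -0.2, -0.2]
gripper_width: 0.0513
t 14.97 tcp [ 0.5682 -0.1668  0.1586] yaw(x) -4.19 tilt 0.02 F [-0.7 -0.4 -0.7] M [0.01 0.01 0.04] w 0.0597 q7 -1.35 q6 0.85
```

View pics/w9.png

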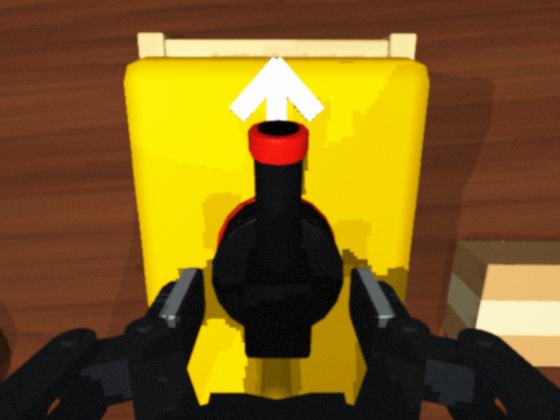

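The fingers are open and the spout still points at the arrow, tip at (278,143). Retreat and check from above.

```bash
python3 -m crank '[[0,0,-10,0,0.7],[0,0,-20,0,0.7],[0,0,-30,0,0.7],[0,0,-30,0,0.7],[-20,0,-20,0,0.7]]' >/dev/null;python3 -m crank '[[-35,0,0,0,0.7],[-35,0,0,0,0.7],[0,0,0,0,0.7],[0,0,0,0,0.7]]'>/dev/null; python3 to.py; python3 - <<'E'
from plant import r
import cv2,numpy as np
from h import *
for n in("wrist","top","scene"):
  c=r.calibration(n);p,d=r.camera(n); cv2.imwrite(f"pics/f_{n}.png",p[:,:,::-1]);np.savez(f"pics/f_{n}.npz",d=d,**c)
E
```

```text
t 15.77 tcp [ 0.4765 -0.1603  0.2698] yaw(x) -4.27 tilt 0.00 F [-0.3  0.7  0.4] M [ 0.02 -0.09 -0.04] w 0.0598 q7 -1.33 q6 1.01
```

View pics/f_wrist.png

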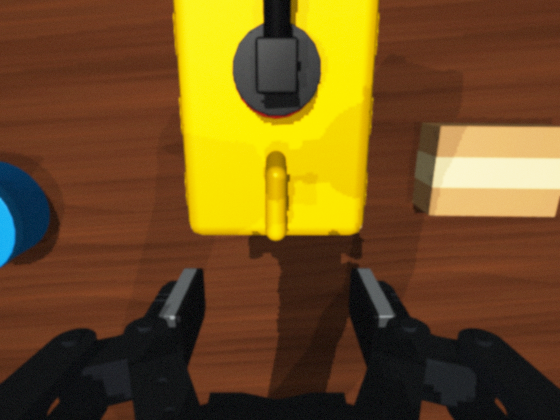

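View pics/f_scene.png

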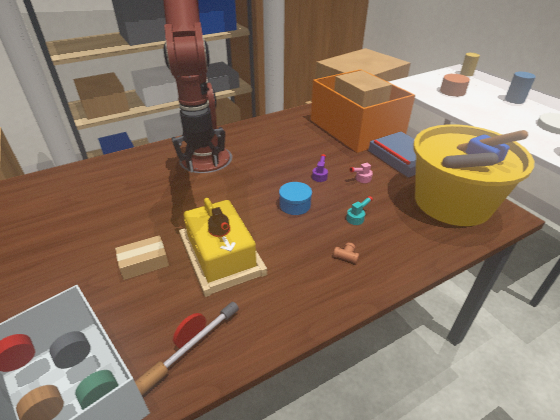

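The spout is seated on the neck, turret top at wrist (277,65), and the bystanders look unmoved. Now the height and direction.

```bash
python3 - <<'E'
from h import *
z=np.load("pics/f_wrist.npz"); c={k:z[k] for k in "KRt"}; d=z["d"]; b=cv2.imread("pics/f_wrist.png"); V=b.max(2).astype(int)
f=lambda x0,x1,y0,y1: np.median(cloud(c,d,box(np.ones_like(V,bool),x0,x1,y0,y1)),0)
print("turret top",f(264,292,45,85),"can top near",f(195,225,100,160)[2],f(330,355,60,140)[2], "bg skirt top", f(240,250,55,85)[2],f(303,313,55,85)[2])
m=box(V<130,258,300,36,96);P=cloud(c,d,m);P=P[P[:,2]>.18];print(cv2.minAreaRect((P[:,:2]*1000).astype(np.float32)))
z=np.load("pics/f_top.npz"); c={k:z[k] for k in "KRt"}; d=z["d"]; b=cv2.imread("pics/f_top.png");h=cv2.cvtColor(b,cv2.COLOR_BGR2HSV); H,S,V=[h[...,i].astype(int) for i in range(3)]
m=box(((H<8)|(H>172))&(S>150)&(V>120),335,365,160,200); print(cen(m),onplane(c,*cen(m)[:2],.185))
cv2.imwrite("pics/fc.png",cv2.resize(b[155:281,295:385],None,fx=4.2,fy=4.2,interpolation=cv2.INTER_CUBIC))
a=cv2.imread("pics/top0.png"); df=np.abs(a.astype(int)-b).max(2); print("diff tin/tee/carton",[(df[y0:y1,x0:x1]>60).sum() for x0,x1,y0,y1 in((185,240,225,280),(198,232,120,156),(394,458,228,276))])
E
```

```text
turret top [ 0.56972172 -0.167529    0.18791092] can top near 0.11812930246860737 0.11811778074566251 bg skirt top 0.1538569555792546 0.1539645133100814
((569.37841796875, -167.54034423828125), (22.371355056762695, 29.535829544067383), 85.71273040771484)
(np.float64(354.0), np.float64(178.5), 24) [ 0.62940924 -0.17114173  0.185     ]
diff tin/tee/carton [np.int64(0), np.int64(0), np.int64(1364)]
```

View pics/fc.png

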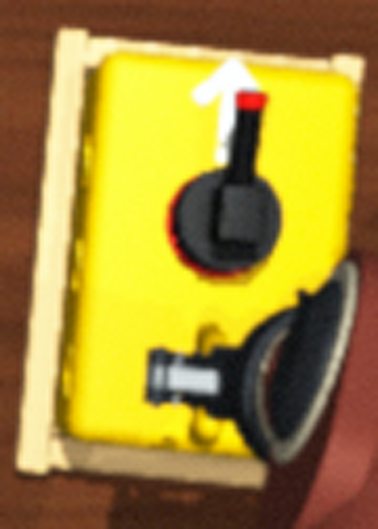

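```bash
python3 - <<'E'
import cv2,numpy as np
a=cv2.imread("pics/scene0.png").astype(int);b=cv2.imread("pics/f_scene.png");d=np.abs(a-b).max(2);print("carton diff",(d[232:280,112:170]>60).sum())
from plant import r
s=r.sense();print(s["time"],s["contact_force"]); print(r.sign_off())
E
```

```text
carton diff 0
15.9167 [-0.04639472  0.4880487   0.14305455]
the job is handed in; nothing more can be done
None
```

I fitted the black spout onto the neck, screwed it on clockwise to the arrow, let go of it and handed the job in at 15.9 s. The hand-in reports no verdict.

- **Fitting:** I gripped the spout across its turret, carried it over the neck and turned it to 80.6° in world terms. That lined its lugs up with the collar gaps seen in the wrist camera. It went straight through and touched the ring at 0.130 m with no other contact felt. I pressed it about 3 mm and turned it clockwise about 85°. The measured vertical tool force never passed about 7 N.
- **Last checks after release:**
  - The spout's lower edge is about 4.8 mm above the can's top face, which is about 5 mm of ring compression.
  - The spout's yaw is −4.3°, against about −4° to −4.6° for the arrow.
  - Its axis is within about 1.5 mm of the neck.
  - The gripper is clear of everything, with about zero contact force.
- **Bystanders:** The tin and tee are unchanged in the top view. The carton disagreed there (1,364 changed pixels), which I put down to the arm being in the way. The scene view shows no change to it.

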